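# Put the rinsed dye cup upside down on the drying peg

### The arm

A 6-joint arm with a two-finger parallel gripper is mounted at the origin on the work surface. World frame = base frame: x ahead of the robot, y to its left, z up, the work surface at z = 0. Lengths are in mm, angles in degrees, forces in N, time in s.
With the tool pointing down it reaches from about 300 to 825 mm from the base axis. Payload 5.4 kg.
Tool frame: the origin (TCP) lies on the centre line of the jaws, within the pads' length; the fingertips stand 19 mm ahead of it and the grasp point (between the pads) is the TCP; z points along the fingers, y is the line along which they close (so a half turn about z gives the same grasp; the last joint's range is limited). The gripper opens to 92 mm and grips with 3 to 60 N. Pads are 20 mm wide; open, the fingers measure 128 mm over their backs; the gripper's body (75 mm by 189 mm) begins 69 mm behind the grasp point.
Start: joints at [-12.038, 9.076, 91.501, -0, 79.423, -12.038], TCP at [574.984, -0.018, 233.601] pointing down, gripper open.
Joint ranges: [-166.64, 166.64], [-54.1, 131.32], [10.49, 154.53], [-73.88, 253.88], [9.74, 151.15], [-171.62, 171.62]. Speed limits (degrees/s): [147.25, 147.25, 180, 180, 180, 180].

### API

Orientations are given as a 3x3 rotation matrix whose columns are the frame's x, y, z axes.
In Python, from workcell import bot gives the robot as it stands. The module is installed in compiled form; this text tells all that it offers.
- The arm moves only by the tool carry_out, never from a script. Its argument "deltas" is a list of rows, each a list of 2 entries, a list of its own where there are three numbers: the shift along the tool's x, y, z in m, then the turn, a rotation vector about the tool's x, y, z in rad. In form: [[[dx, dy, dz], [ax, ay, az]], ...]. A call has 1 to 12 rows; each row shifts and turns the commanded pose from where the row before left it, along the tool's axes as they then stand; what a row does not reach is not made up. A row lasts 1/12 s, in which the tool goes at most 41.7 mm and 7.16 degrees, less where a joint would pass 70% of its speed; a pose out of reach is approached as far as the arm can. A call is refused whole if a number of a shift passes 0.0417 or a number of a turn 0.125, either way. A call with a gripper value outside its range is refused whole. "hand" is the finger opening in m, from 0 to 0.0919, set as the call begins (left out, the last holds). The fingers move at their own pace and stop on an object; "squeeze" is the grip in N (left out, the last holds). Time passes only in rows, so rows that do not move let the fingers close. It gives the time, the measured TCP pose, the force, the opening and the grip force at its end, in the units of the state.
- bot.read_state(): the state, without advancing time (a new reading comes with each control period).
- bot.camera(name): name is "scene" or "side" or "wrist"; returns a dict with "pixels" (420x560x3 uint8, blue, green, red), "intrinsics" (3x3 intrinsics, pixels), "extrinsics" (4x4, takes a point from world to camera coordinates); the wrist camera has in their place "hand_eye" (4x4, takes a point from camera to tool coordinates, whose origin is the TCP and whose axes are the flange's). Camera axes: x right, y down, z forward; pixel columns grow to the right and rows downward; lengths in mm; the calibration is good to about 2 mm. A picture is of the moment at which its call begins: read the wrist's pose just before it. There is no depth.
- bot.sign_off(): hands the job in; it is judged then, once.
The state is a dict: "time": time; "joint_pos": joint angles; "dq": joint speeds; "joint_efforts": joint torques, N m; "position": TCP position; "ee_rot": TCP orientation; "wrist_force": force on the tool from outside, world axes, zero at the start; "moment": the same for the moment, N m; "gripper_width": finger opening in mm; "grasp_force": force on a finger pad.
Only numpy, scipy, OpenCV 4.12 (cv2) and the standard library are available. Lean on these libraries where they do the work, as an engineer would, in place of code of your own. Each camera call takes 0.05 s, during which the arm holds its last target. There are 200 camera calls.

### The job

In the shoe-repair shop, take the rinsed red dye cup, which lies on its side in a wire cradle, turn it mouth down and put it over the upright peg of the drying stand. Lower it all the way until its rim sits flat on the stand's round foot before you let go. Leave the blue cup in its cradle and do not knock the spray can.

Things in the scene. Friction and masses are not known exactly. Their poses are not given: they have to be found in the camera images.
- red_cup: Coral-red straight cup, outside diameter 50 mm, length 80, wall 3, bottom 4, 50-80 g. Origin: centre of the closed bottom's outside; z axis runs out through the open mouth. Lies level, axis 42 mm above the bench, mouth to the robot's left (1.5 to 2.1 rad from +x), on two rods of a fixed cradle (90 by 48) under it; its sides are free for fingers. Hands may lean toward the mouth to grip.
- drying_stand: Stand fixed to the bench: dark steel round foot, diameter 110 mm, 12 thick, with one pale wooden upright peg in its centre, diameter 16 mm, round tip 72 mm above the bench. Origin: centre of the foot's underside; z up along the peg. The peg is shorter than the cup is deep: the rim of an inverted cup rests on the foot, its bottom 92 mm above the bench.
- blue_cup: A bystander: blue cup of the same shape and size, lying in the same way in a second identical fixed cradle; same origin and axes. It stays there.
- spray_can: A bystander: loose white and black spray can with a yellow cap, diameter 52 mm, 175 mm tall, standing beyond the work. Origin: centre of its underside; z up.

How it is judged (in metres and radians):
On the way:
1. the red cup, still held in the fingers, is mouth down over the peg with its rim within 20 mm of the foot (horizontal distance between red_cup and drying_stand below 0.02 m and z of red_cup in the frame of drying_stand below 0.112 m and angle between red_cup's own z axis and vertical above 2.8 rad and contact force between the fingers and red_cup above 0.5 N), for 0.1 s.
At the end, for the whole second after the job is handed in: The red cup stands mouth down over the peg, within 10 degrees of upright, its bottom 86 to 98 mm above the bench (rim on the foot) and within 20 mm of the peg's axis, released and at rest; the blue cup and the spray can are within 30 mm of where they started (horizontal distance between red_cup and drying_stand below 0.02 m and z of red_cup in the frame of drying_stand between 0.086 and 0.098 m and angle between red_cup's own z axis and vertical above 2.967 rad and contact force between the fingers and red_cup below 0.05 N and linear speed of red_cup below 0.02 m/s and distance of each of blue_cup, spray_can from where it was at the start of the episode below 0.03 m); the robot touches nothing.
It fails at once if the blue cup is moved more than 30 mm (distance of blue_cup from where it was at the start of the episode above 0.03 m).
It fails at once if the spray can is moved more than 30 mm or tipped over (distance of spray_can from where it was at the start of the episode above 0.03 m or angle between spray_can's own z axis and vertical above 0.35 rad).
It also fails if it takes over 43 s, if anything falls off the work surface, if the arm or the gripper's body presses on something with over 40 N, if the wrist force passes 120 N, or if a joint passes its speed limit or range.

## Working session

There is one attempt and no reset: what is moved stays moved. The work goes in short steps, Python scripts to look and compute and a tool call to move; the robot and the scene stay as the last step left them, time stands still between calls to the robot, and variables do not carry over. Pictures are saved under pics/ and viewed, at most 10 in all, crops included, and the job is handed in when it is done.

Besides the shell and the picture viewer there is one more tool, called after "Request:" as a command line: name --argument value ..., lists and objects as JSON in quotes. carry_out: Moves the arm, as the interface text tells. Its arguments: {"type":"object","properties":{"deltas":{"type":"array"},"hand":{"type":"number"},"squeeze":{"type":"number"}},"required":["deltas"]}

```bash
mkdir -p pics
python3 - <<'E'
from workcell import bot
import cv2,numpy as np,pickle
s=bot.read_state(); print(s['time'],s['position'],np.round(s['ee_rot'],3).tolist())
d={}
for n in ['scene','side','wrist']:
    c=bot.camera(n); d[n]=c; cv2.imwrite(f'pics/a_{n}.png',c['pixels'])
    print(n,np.round(c['intrinsics'],1).tolist(),np.round(c.get('extrinsics',c.get('hand_eye')),3).tolist())
pickle.dump((s,d),open('a.pkl','wb'))
E
```

```text
0.0 [5.74424043e+02 8.57142683e-02 2.32648554e+02] [[0.0, 1.0, -0.002], [1.0, -0.0, 0.0], [0.0, -0.002, -1.0]]
scene [[418.1, 0.0, 278.4], [0.0, 418.1, 210.2], [0.0, 0.0, 1.0]] [[0.475, 0.88, 0.008, -263.253], [0.705, -0.375, -0.602, -426.433], [-0.526, 0.292, -0.799, 1404.505], [0.0, 0.0, 0.0, 1.0]]
side [[519.6, 0.0, 280.4], [0.0, 519.6, 208.0], [0.0, 0.0, 1.0]] [[0.874, -0.487, 0.001, -534.944], [-0.239, -0.431, -0.87, 198.154], [0.424, 0.76, -0.493, 1124.292], [0.0, 0.0, 0.0, 1.0]]
wrist [[324.7, 0.0, 276.3], [0.0, 324.7, 204.0], [0.0, 0.0, 1.0]] [[0.0, -0.973, -0.233, 65.695], [1.0, 0.001, -0.001, -0.55], [0.001, -0.233, 0.973, -151.265], [0.0, 0.0, 0.0, 1.0]]
```

View pics/a_scene.png

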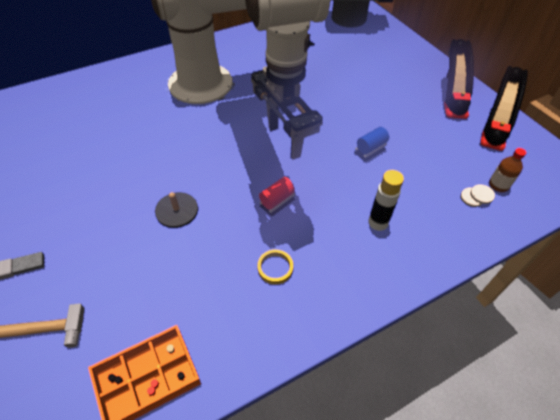

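View pics/a_side.png

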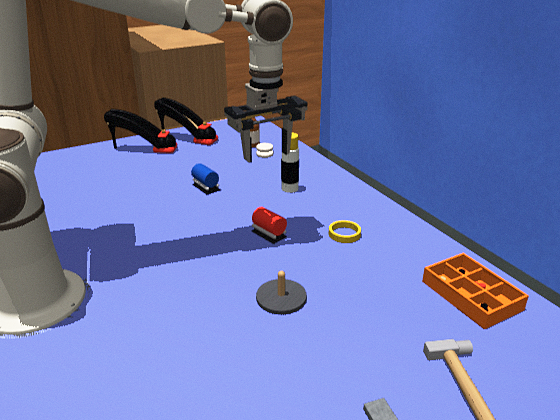

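View pics/a_wrist.png

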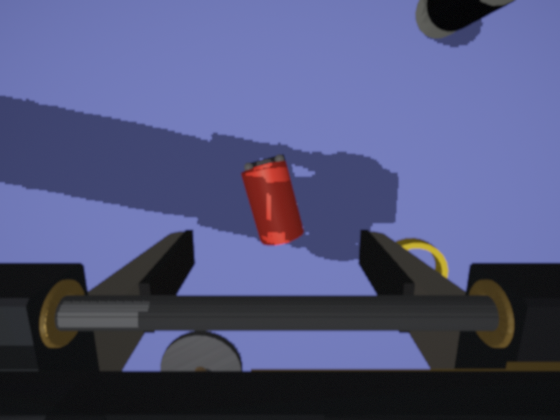

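The scene view shows the red cup near (277,194) and the stand near (176,210). In the side view they are at about (269,223) and (282,296), and in the wrist view the cup is at (272,202) with its mouth end up. Next I fit the cup silhouette and the stand.

```bash
cat > h.py <<'E'
import numpy as np,cv2
from scipy.optimize import minimize
def w2c(c,s=None):
    if 'extrinsics' in c: return np.array(c['extrinsics'])
    T=np.eye(4);T[:3,:3]=s['ee_rot'];T[:3,3]=s['position']
    return np.linalg.inv(T@np.array(c['hand_eye']))
def proj(c,T,P):
    q=(T[:3,:3]@P.T).T+T[:3,3]; q=q@np.array(c['intrinsics']).T; return q[:,:2]/q[:,2:]
def ray(c,T,uv,z):
    R=T[:3,:3];o=-R.T@T[:3,3];d=R.T@np.linalg.inv(c['intrinsics'])@np.array([*uv,1.]);return o+d*(z-o[2])/d[2]
def redmask(c):
    h=cv2.cvtColor(c['pixels'],cv2.COLOR_BGR2HSV)
    m=(((h[...,0]<6)|(h[...,0]>172))&(h[...,1]>130)&(h[...,2]>50)).astype(np.uint8)
    return m
def cyl(b,a,L=80,r=25):
    a=a/np.linalg.norm(a);u=np.cross(a,[.3,.5,.81]);u/=np.linalg.norm(u);v=np.cross(a,u);t=np.linspace(0,2*np.pi,40)[:,None]
    ring=r*(np.cos(t)*u+np.sin(t)*v); return np.vstack([b+ring,b+L*a+ring])
E
cat > m.py <<'E'
from h import *; import pickle
s,d=pickle.load(open('a.pkl','rb')); ms={}
seeds=dict(scene=(277,194),side=(269,223),wrist=(272,202))
for n,c in d.items():
    k,lab=cv2.connectedComponents(redmask(c)); m=(lab==lab[seeds[n][::-1]]).astype(np.uint8)
    h=cv2.convexHull(cv2.findNonZero(m)); M=np.zeros((420*4,560*4),np.uint8)
    cv2.fillConvexPoly(M,np.round((h+.5)*4).astype(int),1); ms[n]=M; print(n,m.sum(),M.sum()/16)
def cost(p,names):
    P=cyl(np.array([p[0],p[1],42]),np.array([np.cos(p[2]/100),np.sin(p[2]/100),0])); r=0
    for n in names:
        M=np.zeros_like(ms[n]);q=proj(d[n],w2c(d[n],s),P)
        cv2.fillConvexPoly(M,np.round(cv2.convexHull((4*(q+.5)).astype(np.float32))).astype(int),1)
        r+=1-(M&ms[n]).sum()/(M|ms[n]).sum()
    return r
for names in (['scene'],['side'],['wrist'],['scene','side','wrist']):
    c0=ray(d['wrist'],w2c(d['wrist'],s),(272,202),50)
    r=minimize(cost,[c0[0]+8,c0[1]-40,180],args=(names,),method='Nelder-Mead',options=dict(initial_simplex=np.array([c0[0]+8,c0[1]-40,180])+np.array([[0,0,0],[15,0,0],[0,15,0],[0,0,20]])))
    b=r.x[:2];a=np.array([np.cos(r.x[2]/100),np.sin(r.x[2]/100)]);print(names,r.x.round(1),'mid',(b+40*a).round(1),round(r.fun,3))
for n,sd in dict(scene=(176,210),side=(282,296)).items():
    c=d[n];g=c['pixels'].max(2); h=cv2.cvtColor(c['pixels'],cv2.COLOR_BGR2HSV)
    m=((h[...,1]<110)&(g<110)).astype(np.uint8); k,lab,st,cen=cv2.connectedComponentsWithStats(m)
    i=min(range(1,k),key=lambda i:np.hypot(*(cen[i]-sd))+(1e3 if st[i,4]<200 else 0)); print(n,st[i])
    e=cv2.fitEllipse(cv2.convexHull(cv2.findNonZero((lab==i).astype(np.uint8)))); T=w2c(c)
    print('stand',n,e,ray(c,T,e[0],9).round(1))
    for u in [(172,192)] if n=='scene' else [(282,270)]: print('tip@72',ray(c,T,u,72).round(1))
E
python3 m.py
```

```text
scene 234313 234465.5625
side 623 614.3125
wrist 3470 3483.1875
['scene'] [1013.7 -266.5  180.4] mid [1004.5 -227.6] 0.994
['side'] [578.2 -55.6 179.3] mid [569.3 -16.6] 0.073
['wrist'] [579.4 -52.2 183.1] mid [569.1 -13.5] 0.067
['scene', 'side', 'wrist'] [579.9 -52.4 182.5] mid [569.8 -13.7] 1.147
scene [ 156  193   42   35 1108]
stand scene ((176.1991729736328, 210.14247131347656), (33.52985382080078, 42.065670013427734), 75.40225219726562) [ 476.  -255.9    9. ]
tip@72 [ 468.8 -251.8   72. ]
side [ 256  280   51   34 1251]
stand side ((281.01434326171875, 296.4883117675781), (35.09379959106445, 50.25904083251953), 89.90203094482422) [ 468.3 -261.2    9. ]
tip@72 [ 474.9 -253.5   72. ]
```

Request:
carry_out --deltas '[[[-0.018,0.003,0.0165],[0,0,0]],[[-0.018,0.003,0.0165],[0,0,0]],[[-0.018,0.003,0.0165],[0,0,0]],[[-0.017,0.003,0.0165],[0,0,0]],[[-0.017,0.003,0.0165],[0,0,0]],[[-0.016,0.003,0.0165],[0,0,0]],[[0,0,0],[0,0,-0.0833]],[[0,0,0],[0,0,-0.0833]],[[0,0,0],[0,0,-0.0833]],[[0,0,0],[0,0.098,0]],[[0,0,0],[0,0.098,0]],[[0,0,0],[0,0.098,0]]]' --hand 0.0919 --squeeze 20

```text
time: 1.15
position: [593.2, -103.6, 135.2]
ee_rot: [[-0.238, 0.969, -0.072], [0.926, 0.248, 0.285], [0.294, 0.001, -0.956]]
wrist_force: [-0.0, -0.5, -0.5]
gripper_width: 92.0
grasp_force: 0.0
```

Request:
carry_out --deltas '[[[0,0,0],[0,0.098,0]],[[0,0,0],[0,0.098,0]],[[0,0,0],[0,0.098,0]],[[0,0,0],[0,0.098,0]],[[0,0,0],[0,0.098,0]],[[0,0,0],[0,0,0]],[[0,0,0],[0,0,0]],[[0,0,0],[0,0,0]]]'

```text
time: 1.82
position: [593.1, -103.7, 134.8]
ee_rot: [[-0.176, 0.969, -0.174], [0.688, 0.248, 0.683], [0.704, 0.0, -0.71]]
wrist_force: [-0.1, -0.2, 0.2]
gripper_width: 91.9
grasp_force: 0.0
```

```bash
cat > look.py <<'E'
from h import *; import pickle,sys
from workcell import bot
s=bot.read_state(); c=bot.camera(sys.argv[1]); cv2.imwrite(f'pics/{sys.argv[2]}.png',c['pixels']); pickle.dump((s,c),open(sys.argv[2]+'.pkl','wb'))
print(s['time'],s['position'].round(1),np.round(s['ee_rot'],3).tolist(),np.round(s['joint_pos'],1),s['wrist_force'].round(1) if hasattr(s['wrist_force'],'round') else s['wrist_force'],s['gripper_width'],s['grasp_force'])
E
python3 look.py wrist b
```

```text
1.8167 [ 593.1 -103.7  134.8] [[-0.176, 0.969, -0.174], [0.688, 0.248, 0.683], [0.704, 0.0, -0.71]] [-35.3  39.7  73.   27.9 102.7 -52.3] [-0.1 -0.2  0.2] 91.89966953334047 0.0
```

View pics/b.png

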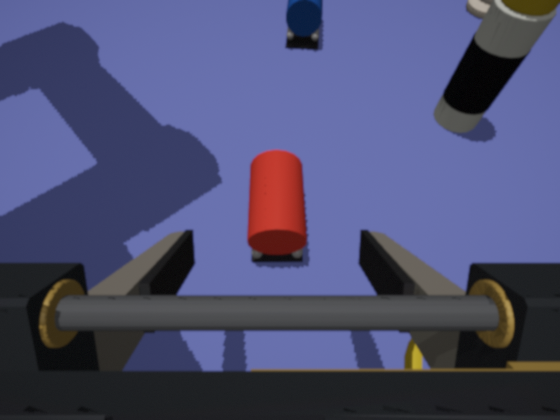

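The cup stands almost vertical in the image at u≈277, v 152–252, so the yaw is right and it is centred between the fingers. I refit from this view and get the shift in tool axes.

```bash
cat > m2.py <<'E'
from h import *; import pickle
s,c=pickle.load(open('b.pkl','rb')); T=w2c(c,s)
k,lab=cv2.connectedComponents(redmask(c)); m=(lab==lab[200,277]).astype(np.uint8)
H=cv2.convexHull(cv2.findNonZero(m)); ms=np.zeros((1680,2240),np.uint8); cv2.fillConvexPoly(ms,np.round((H+.5)*4).astype(int),1); print(m.sum(),ms.sum()/16)
def cost(p):
    P=cyl(np.array([p[0],p[1],42]),np.array([np.cos(p[2]/100),np.sin(p[2]/100),0])); M=np.zeros_like(ms)
    cv2.fillConvexPoly(M,np.round(cv2.convexHull((4*(proj(c,T,P)+.5)).astype(np.float32))).astype(int),1)
    return 1-(M&ms).sum()/(M|ms).sum()
x0=np.array([579.,-53,182]); r=minimize(cost,x0,method='Nelder-Mead',options=dict(initial_simplex=x0+np.array([[0,0,0],[10,0,0],[0,10,0],[0,0,15]])))
a=np.array([np.cos(r.x[2]/100),np.sin(r.x[2]/100)]);mid=np.array([*(r.x[:2]+40*a),42]);print(r.x.round(1),mid.round(1),r.fun)
print('tool shift',(np.array(s['ee_rot']).T@(mid-s['position'])).round(1))
E
python3 m2.py
```

```text
5265 5262.6875
[578.5 -53.3 179.9] [569.4 -14.4  42. ] 0.066979919322665
tool shift [  0.2  -0.9 130.9]
```

Request:
carry_out --deltas '[[[0,-0.001,0.02],[0,0,0]],[[0,0,0.02],[0,0,0]],[[0,0,0.02],[0,0,0]],[[0,0,0.02],[0,0,0]],[[0,0,0.016],[0,0,0]],[[0,0,0.012],[0,0,0]],[[0,0,0.012],[0,0,0]],[[0,0,0.011],[0,0,0]],[[0,0,0],[0,0,0]],[[0,0,0],[0,0,0]],[[0,0,0],[0,0,0]]]'

```text
time: 2.78
position: [569.8, -15.2, 42.4]
ee_rot: [[-0.176, 0.969, -0.174], [0.687, 0.247, 0.684], [0.705, 0.001, -0.709]]
wrist_force: [0.8, -0.4, -0.0]
gripper_width: 91.7
grasp_force: 0.0
```

Request:
carry_out --deltas '[[[0,0,0],[0,0,0]],[[0,0,0],[0,0,0]],[[0,0,0],[0,0,0]],[[0,0,0],[0,0,0]],[[0,0,0],[0,0,0]],[[0,0,0],[0,0,0]],[[0,0,0],[0,0,0]],[[0,0,0],[0,0,0]],[[0,0,0],[0,0,0]],[[0,0,0],[0,0,0]],[[0,0,0],[0,0,0]],[[0,0,0],[0,0,0]]]' --hand 0.04 --squeeze 20

```text
time: 3.78
position: [569.7, -14.7, 42.2]
ee_rot: [[-0.176, 0.969, -0.173], [0.686, 0.247, 0.684], [0.706, 0.001, -0.708]]
wrist_force: [5.6, 1.0, 1.7]
gripper_width: 50.3
grasp_force: 20.0
```

Request:
carry_out --deltas '[[[0.004,0,-0.004],[0,0,0]],[[0.008,0,-0.008],[0,0,0]],[[0.01,0,-0.01],[0,0,0]],[[0.01,0,-0.01],[0,0,0]],[[0.01,0,-0.01],[0,0,0]],[[0.01,0,-0.01],[0,0,0]],[[0.01,0,-0.01],[0,0,0]],[[0.01,0,-0.01],[0,0,0]],[[0.01,0,-0.01],[0,0,0]],[[0.01,0,-0.01],[0,0,0]],[[0.01,0,-0.01],[0,0,0]],[[0.006,0,-0.006],[0,0,0]]]'

```text
time: 4.78
position: [569.6, -14.6, 196.8]
ee_rot: [[-0.177, 0.969, -0.173], [0.687, 0.247, 0.684], [0.705, 0.002, -0.709]]
wrist_force: [-0.1, -0.1, -0.5]
gripper_width: 50.6
grasp_force: 20.0
```

Request:
carry_out --deltas '[[[0,0,0],[0,-0.08,0]],[[0,0,0],[0,-0.08,0]],[[0,0,0],[0,-0.08,0]],[[0,0,0],[0,-0.08,0]],[[0,0,0],[0,-0.08,0]],[[0,0,0],[0,-0.08,0]],[[0,0,0],[0,-0.08,0]],[[0,0,0],[0,-0.08,0]],[[0,0,0],[0,-0.08,0]],[[0,0,0],[0,-0.08,0]],[[0,0,0],[0,-0.08,0]],[[0,0,0],[0,-0.08,0]]]'

```text
time: 5.78
position: [569.1, -14.3, 195.4]
ee_rot: [[-0.243, 0.969, 0.045], [0.954, 0.247, -0.173], [-0.179, 0.001, -0.984]]
wrist_force: [0.1, 0.3, -1.5]
gripper_width: 50.2
grasp_force: 20.0
```

Request:
carry_out --deltas '[[[0,0,0],[0,-0.08,0]],[[0,0,0],[0,-0.08,0]],[[0,0,0],[0,-0.08,0]],[[0,0,0],[0,-0.08,0]],[[0,0,0],[0,-0.08,0]],[[0,0,0],[0,-0.08,0]],[[0,0,0],[0,-0.08,0]],[[0,0,0],[0,-0.051,0]],[[0,0,0],[0,0,0]],[[0,0,0],[0,0,0]]]'

```text
time: 6.62
position: [568.6, -13.9, 193.9]
ee_rot: [[-0.176, 0.969, 0.174], [0.685, 0.248, -0.685], [-0.707, -0.001, -0.707]]
wrist_force: [0.7, -0.0, -0.9]
gripper_width: 50.0
grasp_force: 20.0
```

```bash
python3 look.py wrist c
```

```text
6.6167 [568.6 -13.9 193.9] [[-0.176, 0.969, 0.174], [0.685, 0.248, -0.685], [-0.707, -0.001, -0.707]] [  8.   13.3 102.  -49.2  68.2  14.4] [ 0.7 -0.  -0.9] 50.017265663652346 19.97776100412011
```

View pics/c.png

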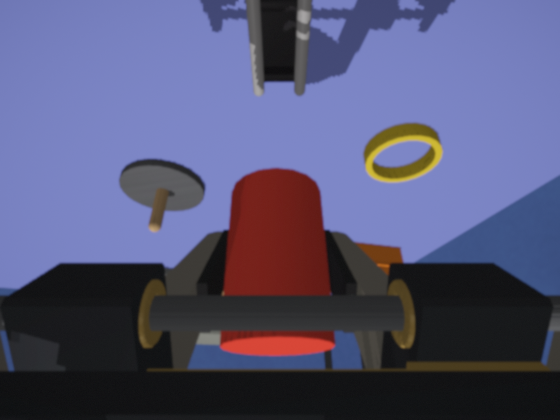

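The cup is held bottom toward image-bottom at (277,260). The stand shows at (162,185) with its peg tip at about (155,229). I measure it from here.

```bash
cat > m3.py <<'E'
from h import *; import pickle
s,c=pickle.load(open('c.pkl','rb')); T=w2c(c,s); h=cv2.cvtColor(c['pixels'],cv2.COLOR_BGR2HSV)
m=((h[...,1]<90)&(h[...,2]<150)).astype(np.uint8); k,lab,st,cen=cv2.connectedComponentsWithStats(m); i=lab[180,140]; print(i,st[i])
e=cv2.fitEllipse(cv2.convexHull(cv2.findNonZero((lab==i).astype(np.uint8)))); print(e, ray(c,T,e[0],10).round(1),'tip',ray(c,T,(155,227),70).round(1))
for p in ([472,-256,12],[472,-256,72],[470,-254,12],[470,-254,72]): print(p,proj(c,T,np.array([p],float)).round(1))
E
python3 m3.py
```

```text
4 [ 119  160   85   70 3226]
((160.27069091796875, 192.07846069335938), (68.80892944335938, 84.63800811767578), 103.4334487915039) [ 468.  -261.4   10. ] tip [ 473.3 -247.2   70. ]
[472, -256, 12] [[162.9 191.6]]
[472, -256, 72] [[154.  231.5]]
[470, -254, 12] [[161.3 190.6]]
[470, -254, 72] [[152.3 230.6]]
```

Request:
carry_out --deltas '[[[-0.006,-0.0067,0.0069],[0,0,0]],[[-0.0126,-0.0139,0.0144],[0,0,0]],[[-0.0126,-0.0139,0.0144],[0,0,0]],[[-0.0126,-0.0139,0.0144],[0,0,0]],[[-0.0126,-0.0139,0.0144],[0,0,0]],[[-0.0126,-0.0139,0.0144],[0,0,0]],[[-0.0126,-0.0139,0.0144],[0,0,0]],[[-0.0126,-0.0139,0.0144],[0,0,0]],[[-0.0126,-0.0139,0.0144],[0,0,0]],[[-0.0126,-0.0139,0.0144],[0,0,0]],[[-0.0126,-0.0139,0.0144],[0,0,0]],[[-0.0063,-0.007,0.0072],[0,0,0]]]'

```text
time: 7.67
position: [471.2, -258.3, 181.8]
ee_rot: [[-0.171, 0.97, 0.173], [0.684, 0.243, -0.687], [-0.709, 0.001, -0.705]]
wrist_force: [-0.3, 0.4, -1.2]
gripper_width: 50.6
grasp_force: 20.0
```

Request:
carry_out --deltas '[[[0,0,0],[0,0,0]],[[0,0,0],[0,0,0]],[[0,0,0],[0,0,0]]]'

```text
time: 7.92
position: [473.0, -255.5, 181.4]
ee_rot: [[-0.173, 0.969, 0.175], [0.684, 0.247, -0.686], [-0.708, 0.001, -0.706]]
wrist_force: [-0.2, 0.1, -1.0]
gripper_width: 50.4
grasp_force: 20.0
```

```bash
python3 look.py side d; python3 look.py scene e
python3 - <<'E'
import cv2,numpy as np
a=cv2.imread('pics/d.png')[140:340,180:380];b=cv2.imread('pics/e.png')[90:290,70:270]
cv2.imwrite('pics/de.png',cv2.resize(np.hstack([a,b]),(800,400),interpolation=cv2.INTER_CUBIC))
E
```

```text
7.9167 [ 473.  -255.5  181.4] [[-0.173, 0.969, 0.175], [0.684, 0.247, -0.686], [-0.708, 0.001, -0.706]] [-22.9  -4.4 122.6 -53.4  44.6  -3.3] [-0.2  0.1 -1. ] 50.37878757545269 19.97793735936284
7.9667 [ 473.2 -255.1  181.3] [[-0.174, 0.969, 0.176], [0.684, 0.247, -0.686], [-0.708, 0.001, -0.706]] [-22.9  -4.4 122.6 -53.4  44.6  -3.3] [ 0.2  0.2 -0.8] 50.38713587226872 19.97779006138444
```

View pics/de.png

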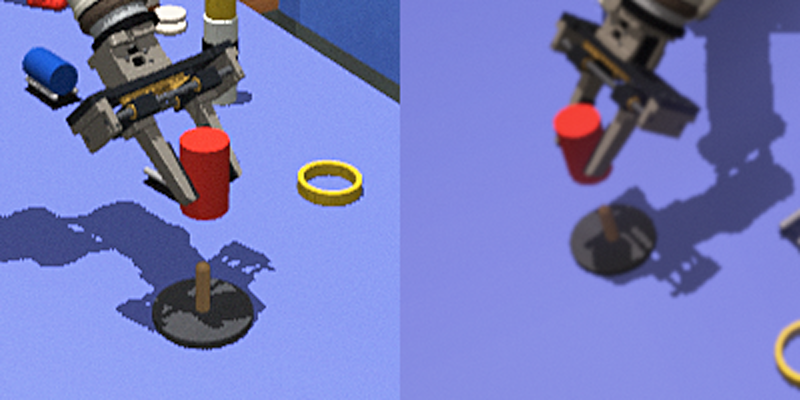

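The cup hangs mouth down, upright, above the peg. The cup's disc is at about (282,210) in the side view and (159,150.5) in the scene view, with the peg tip at (281.5,273) and (172,194). I check the lateral offset numerically.

Run:
```python
from h import *; import pickle
for f,sd,tips in (('d',(282,225),(281.5,273)),('e',(157,162),(172.,194.5))):
    s,c=pickle.load(open(f+'.pkl','rb'));T=w2c(c)
    h=cv2.cvtColor(c['pixels'],cv2.COLOR_BGR2HSV); m=redmask(c);k,lab,st,cen=cv2.connectedComponentsWithStats(m);i=lab[sd[1],sd[0]];print(st[i])
    pr=lambda p:proj(c,T,np.array([p],float))[0]
    P=cyl(np.array([473.,-255.3,221.3]),np.array([0,0,-1.]));H=cv2.convexHull(proj(c,T,P).astype(np.float32))
    print('pred bbox',H.min((0,1)),H.max((0,1)),'obs',st[i][:2],st[i][:2]+st[i][2:4])
    print('tip pred',pr([472.5,-255,71]),'obs',tips,'foot pred',pr([472.5,-255,12]),'px per mm x,y',pr([473.5,-255,71])-pr([472.5,-255,71]),pr([472.5,-254,71])-pr([472.5,-255,71]))
```

```text
[270 203  25  47 949]
pred bbox [269.0677  202.98343] [294.4967  250.06497] obs [270 203] [295 250]
tip pred [281.36848659 271.08646066] obs (281.5, 273) foot pred [281.32774403 293.17690585] px per mm x,y [ 0.41374174 -0.13781368] [-0.2312877  -0.24776666]
[147 141  24  40 587]
pred bbox [145.87437 141.88739] [176.25883 182.93352] obs [147 141] [171 181]
tip pred [171.33368728 193.77614939] obs (172.0, 194.5) foot pred [175.8473676  208.35084542] px per mm x,y [0.13900987 0.2793884 ] [ 0.38939434 -0.14833831]
```

Request:
carry_out --deltas '[[[0.0074,0,0.0074],[0,0,0]],[[0.0074,0,0.0074],[0,0,0]],[[0.0074,0,0.0074],[0,0,0]],[[0.0074,0,0.0074],[0,0,0]],[[0.0074,0,0.0074],[0,0,0]],[[0.0074,0,0.0074],[0,0,0]],[[0.0074,0,0.0074],[0,0,0]],[[0.0074,0,0.0074],[0,0,0]],[[0.0074,0,0.0074],[0,0,0]],[[0.0074,0,0.0074],[0,0,0]],[[0.0074,0,0.0074],[0,0,0]],[[0,0,0],[0,0,0]]]'

```text
time: 9.02
position: [472.3, -254.2, 63.6]
ee_rot: [[-0.178, 0.969, 0.174], [0.685, 0.249, -0.685], [-0.707, -0.003, -0.708]]
wrist_force: [-0.4, 0.9, -1.2]
gripper_width: 49.8
grasp_force: 20.0
```

Request:
carry_out --deltas '[[[0,0,0],[0,0,0]],[[0.002,0,0.002],[0,0,0]],[[0.002,0,0.002],[0,0,0]],[[0.002,0,0.002],[0,0,0]],[[0.001,0,0.001],[0,0,0]],[[0,0,0],[0,0,0]],[[0,0,0],[0,0,0]],[[0,0,0],[0,0,0]]]'

```text
time: 9.68
position: [473.1, -255.6, 56.0]
ee_rot: [[-0.174, 0.969, 0.175], [0.684, 0.247, -0.686], [-0.708, 0.0, -0.706]]
wrist_force: [0.2, -0.2, -1.3]
gripper_width: 50.1
grasp_force: 20.0
```

Continue in 0.7 mm steps until contact.

Request:
carry_out --deltas '[[[0.0007,0,0.0007],[0,0,0]],[[0.0007,0,0.0007],[0,0,0]],[[0.0007,0,0.0007],[0,0,0]],[[0,0,0],[0,0,0]],[[0,0,0],[0,0,0]]]'

```text
time: 10.1
position: [472.9, -255.5, 52.8]
ee_rot: [[-0.175, 0.969, 0.175], [0.684, 0.247, -0.686], [-0.708, -0.0, -0.706]]
wrist_force: [-0.7, -1.7, -1.2]
gripper_width: 50.1
grasp_force: 20.0
```

Request:
carry_out --deltas '[[[0.0007,0,0.0007],[0,0,0]],[[0,0,0],[0,0,0]],[[0,0,0],[0,0,0]]]'

```text
time: 10.35
position: [473.1, -255.6, 52.1]
ee_rot: [[-0.174, 0.969, 0.175], [0.684, 0.247, -0.686], [-0.708, 0.0, -0.706]]
wrist_force: [-0.3, 0.6, -0.2]
gripper_width: 50.2
grasp_force: 20.0
```

Request:
carry_out --deltas '[[[0.0007,0,0.0007],[0,0,0]],[[0,0,0],[0,0,0]],[[0,0,0],[0,0,0]]]'

```text
time: 10.6
position: [473.3, -256.0, 51.8]
ee_rot: [[-0.174, 0.969, 0.175], [0.683, 0.247, -0.687], [-0.709, 0.0, -0.705]]
wrist_force: [-2.0, 0.7, 5.3]
gripper_width: 50.0
grasp_force: 20.0
```

Request:
carry_out --deltas '[[[0.0004,0,0.0004],[0,0,0]],[[0,0,0],[0,0,0]],[[0,0,0],[0,0,0]]]'

```text
time: 10.85
position: [473.4, -256.2, 51.7]
ee_rot: [[-0.174, 0.969, 0.175], [0.682, 0.247, -0.688], [-0.71, 0.0, -0.704]]
wrist_force: [-3.5, 1.9, 7.3]
gripper_width: 50.4
grasp_force: 20.0
```

```bash
python3 look.py side f; python3 look.py scene g
python3 - <<'E'
import cv2,numpy as np
a=cv2.imread('pics/f.png')[180:340,200:360];b=cv2.imread('pics/g.png')[130:290,90:250]
cv2.imwrite('pics/fg.png',cv2.resize(np.hstack([a,b]),(800,400),interpolation=cv2.INTER_CUBIC))
E
```

```text
10.85 [ 473.4 -256.2   51.7] [[-0.174, 0.969, 0.175], [0.682, 0.247, -0.688], [-0.71, 0.0, -0.704]] [-22.9  12.5 124.1 -73.   36.3  22.1] [-3.5  1.9  7.3] 50.37231310488913 19.98058995231986
10.9 [ 473.4 -256.2   51.7] [[-0.173, 0.969, 0.175], [0.682, 0.247, -0.688], [-0.71, 0.0, -0.704]] [-22.9  12.5 124.1 -73.   36.3  22.1] [-3.   1.6  7.6] 50.532672736371836 19.98069995082915
```

View pics/fg.png

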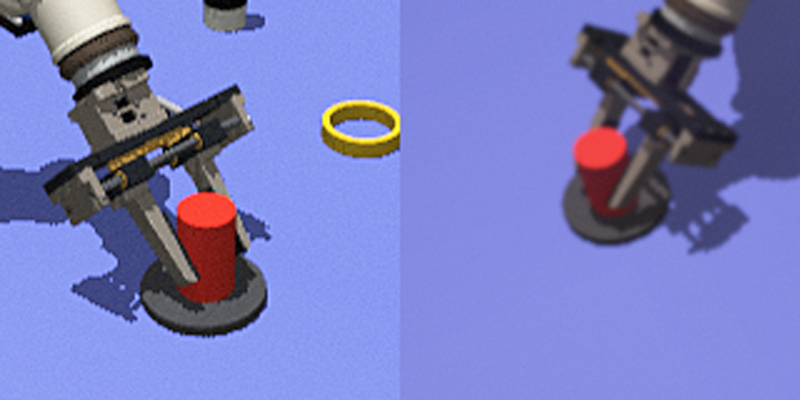

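The cup sits mouth down, centred on the foot: around (207,250) in the left crop, with its rim on the disc. The force shows contact, so I release and back out along the fingers.

Request:
carry_out --deltas '[[[0,0,0],[0,0,0]],[[0,0,0],[0,0,0]],[[0,0,0],[0,0,0]],[[0,0,0],[0,0,0]],[[0,0,0],[0,0,0]],[[0,0,0],[0,0,0]],[[0,0,0],[0,0,0]],[[0,0,0],[0,0,0]],[[0,0,0],[0,0,0]],[[0,0,0],[0,0,0]],[[0,0,0],[0,0,0]],[[0,0,0],[0,0,0]]]' --hand 0.09

```text
time: 11.95
position: [473.0, -255.5, 50.4]
ee_rot: [[-0.175, 0.969, 0.175], [0.684, 0.247, -0.686], [-0.708, -0.0, -0.706]]
wrist_force: [0.5, 0.5, 0.3]
gripper_width: 89.9
grasp_force: 0.0
```

Request:
carry_out --deltas '[[[0,0,-0.005],[0,0,0]],[[0,0,-0.01],[0,0,0]],[[0,0,-0.01],[0,0,0]],[[0,0,-0.012],[0,0,0]],[[0,0,-0.012],[0,0,0]],[[0,0,-0.012],[0,0,0]],[[0,0,-0.012],[0,0,0]],[[0,0,-0.012],[0,0,0]],[[0,0,-0.012],[0,0,0]],[[0,0,-0.012],[0,0,0]],[[0,0,-0.008],[0,0,0]],[[0,0,0],[0,0,0]]]'

```text
time: 12.95
position: [453.3, -174.4, 134.4]
ee_rot: [[-0.174, 0.969, 0.178], [0.683, 0.249, -0.686], [-0.709, 0.002, -0.705]]
wrist_force: [-0.0, -0.2, 0.3]
gripper_width: 90.0
grasp_force: 0.0
```

Request:
carry_out --deltas '[[[0,0,0],[0,0,0]],[[0,0,0],[0,0,0]],[[0,0,0],[0,0,0]],[[0,0,0],[0,0,0]]]'

```text
time: 13.28
position: [452.2, -175.5, 132.5]
ee_rot: [[-0.175, 0.969, 0.174], [0.684, 0.247, -0.686], [-0.708, -0.001, -0.706]]
wrist_force: [-0.5, 0.5, -0.5]
gripper_width: 90.1
grasp_force: 0.0
```

```bash
python3 look.py side i; python3 look.py scene j
python3 - <<'E'
import cv2,numpy as np
a=cv2.imread('pics/i.png')[120:340,160:380];b=cv2.imread('pics/j.png')[70:290,90:310]
cv2.imwrite('pics/ij.png',cv2.resize(np.hstack([a,b]),(800,400),interpolation=cv2.INTER_CUBIC))
E
```

```text
13.2833 [ 452.2 -175.5  132.5] [[-0.175, 0.969, 0.174], [0.684, 0.247, -0.686], [-0.708, -0.001, -0.706]] [-12.8  -2.3 127.3 -58.   48.1  11.1] [-0.5  0.5 -0.5] 90.08666872772542 0.0
13.3333 [ 452.2 -175.4  132.5] [[-0.175, 0.969, 0.174], [0.684, 0.247, -0.686], [-0.708, -0.001, -0.706]] [-12.8  -2.3 127.3 -58.   48.1  11.1] [-0.7  0.1 -0.6] 89.93957574049254 0.0
```

View pics/ij.png

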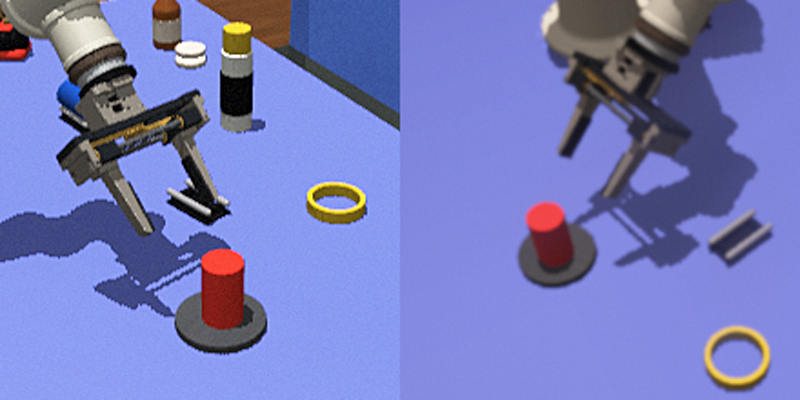

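The cup stands upright and flat on the foot, at about (222,290) in the left crop and (550,235) in the right one. The gripper is clear, and the blue cup and spray can are still in place.

```bash
python3 -c "
from workcell import bot
print(bot.sign_off())"
```

```text
the job is handed in; nothing more can be done
None
```

The red cup is mouth down over the peg with its rim flat on the foot, released with the gripper clear; the blue cup and spray can were not touched, and I handed the job in at about 13 s (no verdict was returned).

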